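Slide the tall trophy home into the display rack

TASK

On the shop counter, push the tall slim trophy that stands out in front of the low wooden rack into the middle of the rack's empty bay, until its foot rests against the rail at the back. Push it low down on its plinth with the fingertips so that it slides along the counter and stays upright: do not grip it, lift it or tip it. Leave the two trophies already in the rack, the spray bottle and the pen box where they stand.

Things in the scene. Friction and masses are not known exactly. Their poses are not given: they have to be found in the camera images.
- trophy: The tall slim trophy to push: loose, about 0.5 kg, 270 mm tall, round about z. Round wooden plinth 66 mm across and 34 mm tall, bevelled to 54 mm at 40 mm height; above it a steel column 20 mm across (collar 32 mm) and from 176 mm a brass cup up to 52 mm across. Pushed on the plinth it slides, higher up it topples. Origin: centre of its underside. Starts on the robot's side of the rack.
- rack: Low fixed wooden rack, 385 mm along its y, three bays open to its -x (the robot), no floor: trophies stand on the counter, z = 0. Back rail 30 mm tall, front face at rack x = +35 mm. Four fences 10 mm thick, 22 mm tall, from the rail to x = -25 mm, centred at y = +-62.5 and +-187.5 mm. Bay centres at (0, -125), (0, 0), (0, 125) mm. Origin: counter height, centre of the middle bay.
- place: Middle of the bay that is empty at the start (any of the three): a flat cork disc 56 mm across, 1 mm thick, seen only; things slide over it as over the counter. Axes as the rack's: back rail face at x = +35 mm, inner fence faces at y = +-57.5 mm, 22 mm tall. A trophy against the rail has its axis at x = +2 mm. Origin: centre of its underside.
- cup: Bystander: two-handled brass cup, loose, 105 mm tall, 72 mm wide over the handles, standing in another bay, on the same kind of plinth (66 mm across). Origin: centre of its underside.
- ball_trophy: Bystander: trophy with a 48 mm brass ball on top, loose, 108 mm tall, standing in another bay, on the same kind of plinth (66 mm across). Origin: centre of its underside.
- spray: Bystander: white spray bottle with a trigger head, loose, 80 mm in diameter, 241 mm tall, its nozzle reaches 65 mm to its -x. It stands beside the rack. Origin: centre of its underside.
- pen_box: Bystander: open wooden box of pens, loose, 75 x 75 mm, 90 mm tall (pens to 144 mm), beside the rack. Origin: centre of its underside.

How it is judged:
At the end, for the whole second after the job is handed in: The tall trophy stands upright (within 0.05 rad) and still on the counter in the bay that was empty, within 15 mm of the middle between its fences, its plinth within 6 mm of the back rail; the two other trophies, the spray bottle and the pen box stand upright within 15 mm of where they began (x of trophy in the frame of place between -0.004 and 0.008 m and y of trophy in the frame of place between -0.015 and 0.015 m and angle between trophy's own z axis and vertical below 0.05 rad and height (world z) of trophy below 0.004 m and linear speed of trophy below 0.01 m/s and distance of each of cup, ball_trophy, spray, pen_box from where it was at the start of the episode below 0.015 m and angle between each of cup, ball_trophy, spray, pen_box's own z axis and vertical below 0.1 rad); the robot touches nothing.
It fails at once if the tall trophy tips by more than 0.2 rad (angle between trophy's own z axis and vertical above 0.2 rad).
It fails at once if the tall trophy is lifted by more than 10 mm (height (world z) of trophy above 0.01 m).
It fails at once if the tall trophy is gripped: touched with the hand's centre over its axis (within 15 mm) (horizontal distance between the grasp point and trophy below 0.015 m and contact force between the fingers and trophy above 0.3 N).
It fails at once if a trophy in the rack is shifted by more than 15 mm or tipped (distance of any of cup, ball_trophy from where it was at the start of the episode above 0.015 m or angle between any of cup, ball_trophy's own z axis and vertical above 0.2 rad).
It fails at once if the spray bottle or pen box is shifted by more than 15 mm or tipped (distance of any of spray, pen_box from where it was at the start of the episode above 0.015 m or angle between any of spray, pen_box's own z axis and vertical above 0.2 rad).
It also fails if it takes over 72 s, if anything falls off the work surface, if the arm or the gripper's body presses on something with over 40 N, if the wrist force passes 120 N, or if a joint passes its speed limit or range.

ROBOT

A 7-joint arm with a two-finger parallel gripper is mounted at the origin on the work surface. World frame = base frame: x ahead of the robot, y to its left, z up, the work surface at z = 0. Lengths are in m, angles in rad, forces in N, time in s.
With the tool pointing down it reaches from about 0.35 to 0.9 m from the base axis. Payload 8.1 kg.
Tool frame: the origin (TCP) lies midway between the tips of the shut fingers; the grasp point (between the pads) lies arm.grasp_offset behind it (arm.grasp_offset is the distance from the TCP to the grasp point, in m); z points along the fingers, y is the line along which they close (so a half turn about z gives the same grasp; the last joint's range is limited). The gripper opens to 92 mm and grips with 3 to 60 N. Pads are 19 mm wide; open, the fingers measure 130 mm over their backs; the gripper's body (75 mm by 190 mm) begins 47 mm behind the grasp point.
Start: joints at [-1.42, 0.434, 0.025, 1.573, -0.012, 1.134, -0.075], TCP at [0.157, 0.605, 0.227] pointing down, gripper open.
Joint ranges: [-2.62, 2.62], [-0.44, 2.09], [-1.27, 1.32], [0.08, 2.57], [-1.32, 4.46], [0.12, 2], [-2.74, 2.74]. Speed limits (rad/s): [2.22, 2.22, 3.01, 3.01, 3.14, 3.14, 3.14].

INTERFACE

Orientations are given as a rotation vector (axis times angle).
In Python, from cell import observe, imaging, arm gives the robot as it stands.
- The arm moves only by the tool apply_moves, never from a script. Its argument "commands" is a list of rows, each a list of 5 numbers: the opening in per cent of the stroke, from 0 (shut) to 100 (fully open), then the shift along the world's x, y, z in units of 0.06 m (1.0 is 0.06 m), then the turn about the world's z in units of 0.5 rad (1.0 is 0.5 rad). A call has 1 to 12 rows; each row shifts and turns the commanded pose from where the row before left it; what a row does not reach is not made up. A row lasts 1/8 s, in which the tool goes at most 62.5 mm and 10.7 degrees, less where a joint would pass 70% of its speed; a pose out of reach is approached as far as the arm can. A call with a number of a shift or a turn outside -1 to 1 is refused whole. A call with a gripper value outside its range is refused whole. The fingers move at their own pace and stop on an object; "newtons" is the grip in N (left out, the last holds). Time passes only in rows, so rows that do not move let the fingers close. It gives the time, the measured TCP pose, the force, the opening and the grip force at its end, in the units of the state.
- observe(): the state, without advancing time (a new reading comes with each control period).
- imaging.get_image(name): name is "scene" or "side" or "wrist"; returns (picture, depth): 480x640x3 uint8, red, green, blue; 480x640 float32, m along the optical axis (not along the pixel's ray), 0 where there is no reading.
- imaging.camera_params(name): a dict with "camera_matrix" (3x3 intrinsics, pixels), "dist" ([k1, k2, p1, p2, k3] as OpenCV has them; the pictures are not rectified), "origin" and "rotation" of the camera in the world; the wrist camera has in their place "tool_from_camera" (4x4, takes a point from camera to tool coordinates, whose origin is the TCP and whose axes are the flange's). Camera axes: x right, y up, looking along -z (the intrinsics and any distortion apply to the point x, -y, -z); pixel columns grow to the right and rows downward; lengths in m; the calibration is good to about 2 mm. A picture is of the moment at which its call begins: read the wrist's pose just before it. camera_params takes no time and is no camera call.
- arm.sign_off(): hands the job in; it is judged then, once.
The state is a dict: "clock": time; "joints": joint angles; "dq": joint speeds; "joint_efforts": joint torques, N m; "position": TCP position; "ee_rot": TCP orientation; "force": force on the tool from outside, world axes, zero at the start; "ft_torque": the same for the moment, N m; "width": opening from 0.0 (shut) to 1.0 (fully open); "gripper_force": force on a finger pad.
Only numpy, scipy, OpenCV 4.12 (cv2) and the standard library are available. Lean on these libraries where they do the work, as an engineer would, in place of code of your own. Each camera call takes 0.05 s, during which the arm holds its last target. There are 200 camera calls.

## Working session

There is one attempt and no reset: what is moved stays moved. The work goes in short steps, Python scripts to look and compute and a tool call to move; the robot and the scene stay as the last step left them, time stands still between calls to the robot, and variables do not carry over. Pictures are saved under pics/ and viewed, at most 10 in all, crops included, and the job is handed in when it is done.

Besides the shell and the picture viewer there is one more tool, called in YAML: its name, and indented under it one key for each argument. apply_moves: Moves the arm, as the interface text tells. Its arguments: {"type":"object","properties":{"commands":{"type":"array"},"newtons":{"type":"number"}},"required":["commands"]}

```bash
mkdir -p pics; ls; cat > h.py <<'E'
import numpy as np, cv2
from cell import observe, imaging, arm
def grab(n):
    s=observe(); im,d=imaging.get_image(n); p=imaging.camera_params(n)
    if 'origin' in p: o=np.array(p['origin']); R=np.array(p['rotation'])
    else:
        T=np.eye(4); T[:3,:3]=cv2.Rodrigues(np.array(s['ee_rot'],float))[0]; T[:3,3]=s['position']
        M=T@np.array(p['tool_from_camera']); o=M[:3,3]; R=M[:3,:3]
    return im,d,dict(K=np.array(p['camera_matrix']),D=np.array(p['dist'],float),o=o,R=R)
def rays(c,uv):
    q=cv2.undistortPoints(np.array(uv,float).reshape(-1,1,2),c['K'],c['D']).reshape(-1,2)
    return np.c_[q[:,0],-q[:,1],-np.ones(len(q))]@c['R'].T
def onplane(c,uv,z):
    r=rays(c,uv); return c['o']+r*((z-c['o'][2])/r[:,2])[:,None]
def pts(c,d,step=1):
    v,u=np.mgrid[0:480:step,0:640:step]; v=v.ravel();u=u.ravel(); z=d[v,u]; k=z>0
    r=rays(c,np.c_[u,v][k]); return c['o']+r*z[k][:,None], np.c_[u,v][k]
E
python3 - <<'E'
from h import *
for n in ('scene','side','wrist'):
    im,d,c=grab(n); cv2.imwrite(f'pics/{n}0.png',im[:,:,::-1]); np.savez(f'{n}0.npz',im=im,d=d,**c)
    print(n,c['o'].round(3),(-c['R'][:,2]).round(2),(d>0).mean())
print(observe(), arm.grasp_offset)
E
```

```text
picsTraceback (most recent call last):
  File "<stdin>", line 4, in <module>
IndexError: too many indices for array: array is 1-dimensional, but 2 were indexed
```

View pics/scene0.png

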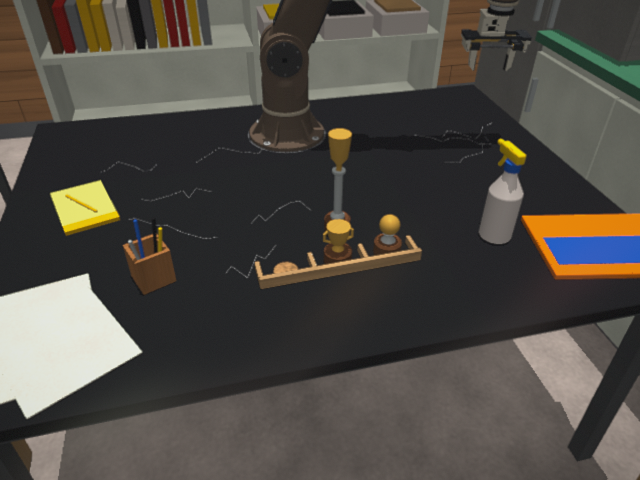

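The scene camera faces the robot. It shows the rack at about (260–420, 240–285), the empty bay with its cork disc at (286, 268), and the tall trophy's foot at about (338, 217). The cup is in the middle bay, the ball trophy in the third, the spray at (500, 215) and the pen box at (150, 262). The rotation is evidently stored as a vector, so I'll handle that next.

```bash
sed -i "s/R=np.array(p\['rotation'\])/R=np.array(p['rotation'],float); R=R if R.ndim==2 else cv2.Rodrigues(R)[0]/" h.py
python3 - <<'E'
from h import *
print(imaging.camera_params('scene'))
for n in ('scene','side','wrist'):
    im,d,c=grab(n); cv2.imwrite(f'pics/{n}1.png',im[:,:,::-1]); np.savez(f'{n}1.npz',im=im,d=d,**c)
    print(n,c['o'].round(3),(-c['R'][:,2]).round(2),(d>0).mean())
print(observe(), arm.grasp_offset)
c=dict(np.load('scene1.npz'))
print(onplane(c,[[286,268],[338,217],[345,255],[388,241]],0.).round(3))
E
```

```text
{'camera_matrix': array([[532.68965581,   0.        , 327.84830174],
       [  0.        , 532.68965581, 228.3381996 ],
       [  0.        ,   0.        ,   1.        ]]), 'dist': array([0.03649986, 0.        , 0.        , 0.        , 0.        ]), 'origin': array([ 1.58357585, -0.27250303,  0.82977642]), 'rotation': array([0.78409171, 0.59134391, 1.22901192])}
scene [ 1.584 -0.273  0.83 ] [-0.77  0.2  -0.61] 0.99623046875
side [ 0.228 -0.592  0.718] [ 0.4   0.61 -0.68] 0.9961393229166666
wrist [0.087 0.624 0.385] [ 0.26 -0.07 -0.96] 0.9961360677083333
{'clock': 0.2, 'joints': array([-1.41959628,  0.43497608,  0.02499985,  1.57372427, -0.01160596,
        1.13401633, -0.07509752]), 'dq': array([ 0.00147901, -0.00224128,  0.00090625, -0.00258216, -0.0004994 ,
        0.00082466,  0.00046969]), 'joint_efforts': array([ 3.68005276e-04, -6.67616057e+01,  9.84436423e-01, -3.14406216e+01,
       -6.04335219e-02,  4.01684828e-02,  1.25537172e-04]), 'position': array([0.15690246, 0.6046722 , 0.2262429 ]), 'ee_rot': array([-3.97736097e-01, -3.11628447e+00,  1.53697478e-03]), 'force': array([-0.2934529 ,  0.37532779,  0.16304235]), 'ft_torque': array([0.02517572, 0.04355582, 0.02449557]), 'gripper_force': 0.0, 'width': 1.0002036612456917} 0.0188
[[ 0.665 -0.127  0.   ]
 [ 0.499  0.043  0.   ]
 [ 0.651  0.02   0.   ]
 [ 0.624  0.138  0.   ]]
```

View pics/side1.png

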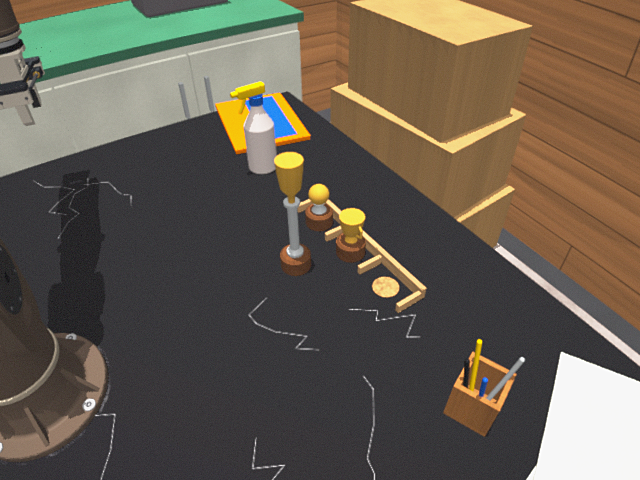

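The side view shows the cork disc clear at (386, 287), the tall trophy's plinth at (295, 259), the fences and rail around (300–425, 200–308), and the spray beyond the rack. Next I'll measure from both views.

```bash
cat > m.py <<'E'
from h import *
from scipy.optimize import least_squares
def fit(P,r,x0):
    f=least_squares(lambda q:np.hypot(P[:,0]-q[0],P[:,1]-q[1])-r,x0,loss='soft_l1',f_scale=.002); return f.x
def cork(im,c,box):
    u0,u1,v0,v1=box; hsv=cv2.cvtColor(im,cv2.COLOR_RGB2HSV)
    m=np.zeros((480,640),np.uint8); m[v0:v1,u0:u1]=(hsv[v0:v1,u0:u1,2]>110)*255
    k=max(cv2.findContours(m,cv2.RETR_EXTERNAL,cv2.CHAIN_APPROX_NONE)[0],key=cv2.contourArea)
    P=onplane(c,k.reshape(-1,2),.001); (x,y),r=cv2.minEnclosingCircle((P[:,:2]*1000).astype(np.float32)); return x/1000,y/1000,r/1000
if __name__=='__main__':
    for n in ('scene','side'):
        c=dict(np.load(n+'1.npz')); P,uv=pts(c,c['d'])
        t=(np.hypot(P[:,0]-.5,P[:,1]-.043)<.07)
        for lo,hi,r in ((.004,.032,.033),(.07,.16,.010)):
            Q=P[t&(P[:,2]>lo)&(P[:,2]<hi)]; print(n,'trophy',lo,len(Q),fit(Q,r,Q[:,:2].mean(0)).round(4))
        tall=P[t&(P[:,2]>.1)]; print('top z',tall[:,2].max().round(3))
        a=(P[:,0]>.56)&(P[:,0]<.76)&(P[:,1]>-.25)&(P[:,1]<.25)
        K=a&(P[:,2]>.0255)&(P[:,2]<.034)
        hsv=cv2.cvtColor(c['im'],cv2.COLOR_RGB2HSV)[uv[:,1],uv[:,0]]
        w=hsv[:,2]>130
        Q=P[K&w]; ln=cv2.fitLine((Q[:,:2]).astype(np.float32),cv2.DIST_HUBER,0,.001,.001).ravel()
        print('rail pts',len(Q),'line',ln.round(4),'ang',np.arctan2(ln[1],ln[0]).round(4))
        s=(Q[:,:2]-ln[2:])@ln[:2]; tt=(Q[:,:2]-ln[2:])@[-ln[1],ln[0]]; print('s',np.percentile(s,[0,1,99,100]).round(3),'t',np.percentile(tt,[1,10,50,90,99]).round(4))
        F=P[a&w&(P[:,2]>.017)&(P[:,2]<.0245)]; np.save(n+'F.npy',F)
        print('spray/pen', [ (P[g][:,:2].mean(0).round(3),g.sum()) for g in [(P[:,2]>.03)&(P[:,2]<.08)&(np.hypot(P[:,0]-q[0],P[:,1]-q[1])<.12) for q in ((.6,.35),(.65,-.35))]])
    c=dict(np.load('side1.npz')); print('cork side',cork(c['im'],c,(368,402,274,300)))
    c=dict(np.load('scene1.npz')); print('cork scene',cork(c['im'],c,(270,302,261,275)))
E
python3 m.py
```

```text
scene trophy 0.004 20 [0.5424 0.027 ]
scene trophy 0.07 254 [0.5442 0.0267]
top z 0.272
rail pts 574 line [ 0.0292 -0.9996  0.7078  0.0322] ang -1.5416
s [-0.154 -0.151  0.223  0.227] t [-0.0077 -0.005   0.0001  0.0047  0.0065]
spray/pen [(array([0.682, 0.388]), np.int64(498)), (array([ 0.643, -0.419]), np.int64(1042))]
side trophy 0.004 237 [0.5414 0.0275]
side trophy 0.07 335 [0.5415 0.0273]
top z 0.273
rail pts 540 line [ 0.0293 -0.9996  0.7043 -0.0518] ang -1.5415
s [-0.204 -0.198  0.144  0.146] t [-0.0664 -0.0051  0.0001  0.0054  0.0077]
spray/pen [(array([0.641, 0.382]), np.int64(446)), (array([ 0.616, -0.424]), np.int64(1336))]
cork side (0.6651509399414063, -0.13026679992675783, 0.029621469497680665)
cork scene (0.6774028930664062, -0.1300600128173828, 0.03626902389526367)
```

Trophy is at (0.542, 0.027), and the rack yaw is about 0.029 rad. The bay centre is about (0.666, −0.129). The gripper body could foul the tall column, so before moving I'll measure the hand's real shape in tool axes from the depth images.

```bash
python3 - <<'E'
from h import *
s=observe(); R=cv2.Rodrigues(np.array(s['ee_rot']))[0]; p=s['position']
print(R.round(3))
for n in ('scene','side'):
    c=dict(np.load(n+'1.npz')); P,uv=pts(c,c['d'])
    Q=(P-p)@R
    k=(abs(Q[:,0])<.15)&(abs(Q[:,1])<.15)&(Q[:,2]>-.35)&(Q[:,2]<.03); Q=Q[k]
    for z in np.arange(-.34,.03,.02):
        q=Q[(Q[:,2]>=z)&(Q[:,2]<z+.02)]
        if len(q)>3: print(n,'%.2f'%z,len(q),'x',q[:,0].min().round(3),q[:,0].max().round(3),'y',q[:,1].min().round(3),q[:,1].max().round(3))
a=cv2.imread('pics/scene1.png')[0:90,440:560]; b=cv2.imread('pics/side1.png')[40:140,0:120]
cv2.imwrite('pics/grip.png',np.hstack([cv2.resize(a,(400,300),interpolation=2),cv2.resize(b,(360,300),interpolation=2)]))
print(imaging.camera_params('wrist')['tool_from_camera'].round(3))
E
```

```text
[[-0.968  0.251 -0.   ]
 [ 0.251  0.968 -0.001]
 [-0.    -0.001 -1.   ]]
scene -0.22 58 x -0.049 -0.022 y -0.038 0.029
scene -0.20 178 x -0.051 0.012 y -0.042 0.04
scene -0.18 266 x -0.05 0.033 y -0.049 0.037
scene -0.16 173 x -0.044 0.035 y -0.051 0.017
scene -0.14 195 x -0.034 0.019 y -0.049 0.019
scene -0.12 540 x -0.047 0.031 y -0.098 0.095
scene -0.10 393 x -0.047 0.03 y -0.097 0.093
scene -0.08 264 x -0.047 0.028 y -0.089 0.089
scene -0.06 95 x -0.02 0.012 y -0.071 0.066
scene -0.04 110 x -0.022 0.006 y -0.066 0.065
scene -0.02 77 x -0.024 0.011 y -0.064 0.067
scene 0.00 6 x -0.015 0.008 y -0.048 0.052
side -0.28 54 x -0.041 -0.029 y -0.035 0.002
side -0.26 134 x -0.042 -0.023 y -0.038 0.006
side -0.24 169 x -0.042 -0.016 y -0.041 0.008
side -0.22 211 x -0.044 -0.009 y -0.046 0.008
side -0.20 175 x -0.044 -0.0 y -0.047 0.01
side -0.18 313 x -0.039 0.004 y -0.056 0.024
side -0.16 204 x -0.038 0.015 y -0.055 0.004
side -0.14 248 x -0.024 0.02 y -0.057 0.019
side -0.12 645 x -0.038 0.025 y -0.101 0.097
side -0.10 457 x -0.038 0.029 y -0.1 0.092
side -0.08 301 x -0.038 0.036 y -0.093 0.087
side -0.06 108 x -0.012 0.012 y -0.071 0.065
side -0.04 140 x -0.013 0.012 y -0.069 0.063
side -0.02 138 x -0.013 0.012 y -0.068 0.06
[[-0.     0.963  0.27   0.073]
 [ 1.    -0.     0.     0.001]
 [ 0.     0.27  -0.963 -0.159]
 [ 0.     0.     0.     1.   ]]
```

View pics/grip.png

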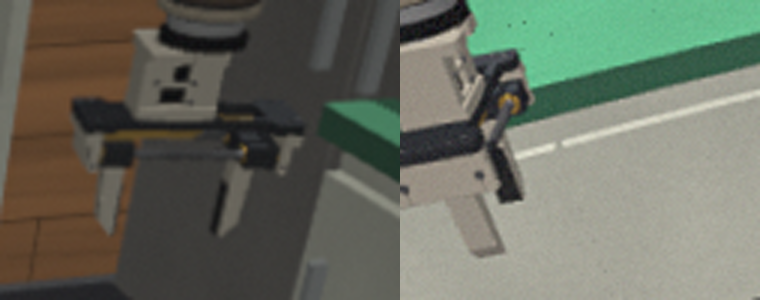

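View pics/wrist1.png

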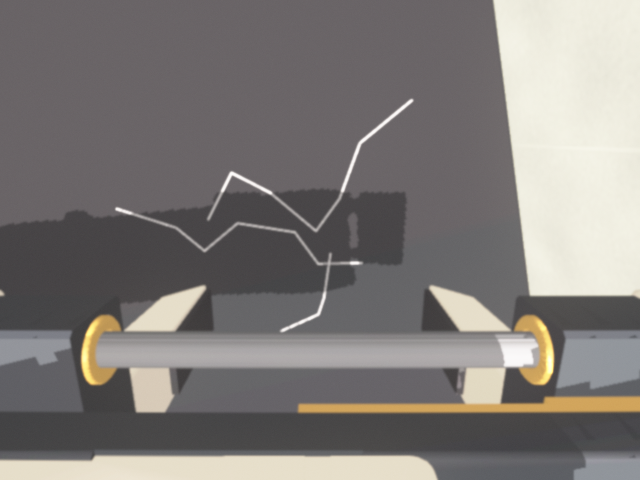

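The hand is a 60 mm-tall crossbar, y ±95 mm, about 66–130 mm above the tips. The fingers reach only about ±12 mm in x, so clearance to the column is tight. I'll profile the crossbar along y from the close wrist depth and the side views.

```bash
python3 - <<'E'
from h import *
s=observe(); R=cv2.Rodrigues(np.array(s['ee_rot']))[0]; p=s['position']
for n in ('wrist','side','scene'):
    c=dict(np.load(n+'1.npz')); P,uv=pts(c,c['d'])
    Q=(P-p)@R
    k=(abs(Q[:,0])<.15)&(abs(Q[:,1])<.15)&(Q[:,2]>-.25)&(Q[:,2]<.03); Q=Q[k]
    for z0,z1 in ((-.02,.01),(-.06,-.02),(-.085,-.066),(-.105,-.085),(-.13,-.105),(-.155,-.135)):
        out=[]
        for y in np.arange(-.11,.11,.02):
            q=Q[(Q[:,2]>=z0)&(Q[:,2]<z1)&(Q[:,1]>=y)&(Q[:,1]<y+.02)][:,0]*1000
            out.append('   .   ' if len(q)<4 else '%3.0f/%3.0f'%tuple(np.percentile(q,[5,95])))
        print(n,z0,' '.join(out))
E
```

```text
wrist -0.02    .       .     11/ 11  -5/ 11    .       .       .     -5/ 11  11/ 12    .       .   
wrist -0.06    .       .     11/ 11  -9/ 11    .       .       .     -9/ 11  11/ 11    .       .   
wrist -0.085    .     35/ 36  36/ 37   7/ 36  25/ 31  24/ 31  25/ 31  10/ 35  36/ 37  35/ 36    .   
wrist -0.105    .       .     19/ 36  19/ 35  25/ 27  22/ 26  21/ 26  21/ 34  22/ 36    .       .   
wrist -0.13    .       .     25/ 26  24/ 26  24/ 26  25/ 26  21/ 26  21/ 26  21/ 26    .       .   
wrist -0.155    .       .       .       .       .       .       .       .       .       .       .   
side -0.02    .       .    -12/ 10    .       .       .       .    -11/  8 -11/  7    .       .   
side -0.06    .       .    -11/ 10    .       .       .       .    -12/  1 -11/ -8    .       .   
side -0.085 -36/ 23 -36/ 28 -37/-35    .    -32/-27 -31/-25 -31/-25 -36/ -6 -37/ -6 -37/-35    .   
side -0.105 -35/ 19 -37/ 21 -37/-32 -35/-25 -27/-21 -27/-20 -28/-24 -35/-16 -37/-17 -37/-21    .   
side -0.13 -33/ 15 -35/ 17 -23/ 20 -25/ 19 -26/-17 -27/-21 -27/-21 -27/-18 -35/-10 -37/ -3 -31/ -5
side -0.155    .       .    -20/ 10 -23/  8 -24/-19 -23/-18    .       .       .       .       .   
scene -0.02    .       .    -21/  3 -17/ -8    .       .       .    -21/  5 -16/ -3    .       .   
scene -0.06    .       .    -18/  3 -17/ -7    .       .       .    -15/  6 -18/  2    .       .   
scene -0.085    .    -44/ 20 -43/-29 -37/-26 -36/-26 -39/-26 -36/ 24 -39/ 27 -43/ 12 -43/-31    .   
scene -0.105 -38/ 26 -43/-25 -39/-19 -32/-20 -30/-20 -29/-19 -33/-13 -31/ 21 -38/ 18 -42/ 13 -40/  8
scene -0.13 -33/ 29 -40/ 28 -30/ 17 -31/ 16 -32/-15 -30/-17 -34/-19 -33/ 14 -34/ 22 -37/ 24 -25/ 23
scene -0.155    .       .       .    -34/ 19 -34/-10 -36/-15 -31/-18    .       .       .       .
```

The profile is symmetric. The finger faces are at |x| ≈ 11.5 mm, and the carriers behind them at |x| ≈ 37 mm and 46–95 mm from centre, starting 66 mm above the tips. Above those is a wrist flange of about 44 mm radius.

The cup head forces a push with one outer finger, with the trophy about 60 mm to the hand's side. The flat carrier face above the finger then also limits any lean to a few hundredths of a radian.

1. **Leg 1:** push −y, with the hand on the robot's side.
2. **Leg 2:** push +x, with the hand on the −y side, away from the cup.

I'm going to leg 1's start, high up.

apply_moves:
  commands:
    - [100,0.49,-0.74,0,-0.24]
    - [100,0.49,-0.74,0,-0.24]
    - [100,0.49,-0.74,0,-0.24]
    - [100,0.49,-0.74,0,-0.24]
    - [100,0.49,-0.74,0,-0.24]
    - [100,0.49,-0.74,0,-0.24]
    - [100,0.49,-0.74,0,-0.24]
    - [100,0.49,-0.74,0,-0.24]
    - [100,0.49,-0.74,0,-0.24]
    - [100,0.49,-0.7,0,-0.24]
    - [100,0.49,-0.7,0,-0.24]
    - [100,0,0,0,0]

```text
clock: 1.7
position: [0.4822, 0.1174, 0.227]
ee_rot: [2.232, 2.208, -0.0]
force: [-0.5, 0.2, -0.1]
width: 1.0
gripper_force: 0.0
```

apply_moves:
  commands:
    - [100,0,0,-0.7,0]
    - [100,0,0,-0.7,0]
    - [100,0,0,-0.7,0]
    - [100,0,0,-0.7,0]
    - [100,0,0,-0.5,0]
    - [100,0,0,-0.28,-0.02]
    - [100,0,0,0,0]
    - [100,0,-0.2,0,0]
    - [100,0,-0.15,0,0]
    - [100,0,0,0,0]

```text
clock: 2.95
position: [0.4808, 0.0992, 0.0127]
ee_rot: [2.238, 2.204, 0.002]
force: [-0.8, -0.3, -0.0]
width: 1.0
gripper_force: 0.0
```

```bash
cat > look.py <<'E'
from h import *; from m import fit; import sys
x,y=map(float,sys.argv[1:3]); tag=sys.argv[3]
s=observe(); print('tcp',s['position'].round(4),'F',s['force'].round(1))
for n in ('side','scene'):
    im,d,c=grab(n); cv2.imwrite(f'pics/{n}_{tag}.png',im[:,:,::-1]); P,uv=pts(c,d)
    hsv=cv2.cvtColor(im,cv2.COLOR_RGB2HSV)[uv[:,1],uv[:,0]].astype(int)
    near=np.hypot(P[:,0]-x,P[:,1]-y)<.06
    for nm,lo,hi,r,g in (('cup',.205,.26,.024,(hsv[:,1]>120)&(hsv[:,2]>60)),('plinth',.006,.032,.033,(hsv[:,1]>100)&(hsv[:,2]<130))):
        Q=P[near&g&(P[:,2]>lo)&(P[:,2]<hi)]
        if len(Q)>15: print(n,nm,len(Q),fit(Q,r,[x,y]).round(4),'zmax',Q[:,2].max().round(3))
E
python3 look.py .542 .027 a
```

```text
tcp [0.4808 0.0992 0.0127] F [-0.8 -0.3 -0. ]
side cup 510 [0.5418 0.0281] zmax 0.26
side plinth 254 [0.5413 0.0274] zmax 0.032
scene cup 381 [0.5429 0.0273] zmax 0.26
scene plinth 20 [0.5451 0.0272] zmax 0.031
```

apply_moves:
  commands:
    - [100,0,-0.15,0,0.03]
    - [100,0,-0.15,0,0]
    - [100,0,-0.1,0,0]
    - [100,0,-0.08,0,0]
    - [100,0,-0.08,0,0]
    - [100,0,-0.08,0,0]
    - [100,0,-0.08,0,0]
    - [100,0,-0.08,0,0]

```text
clock: 4.05
position: [0.4806, 0.0531, 0.0121]
ee_rot: [-2.217, -2.225, -0.001]
force: [-1.1, 4.4, 2.1]
width: 1.003
gripper_force: 2.6
```

```bash
python3 look.py .542 .01 b; python3 -c "
import cv2;a=cv2.imread('pics/side_b.png')[120:320,190:390];cv2.imwrite('pics/side_b2.png',cv2.resize(a,(600,600),interpolation=2))"
```

```text
tcp [0.4806 0.0531 0.0121] F [-1.1  4.4  2.1]
side cup 496 [0.5426 0.0009] zmax 0.26
side plinth 241 [0.5416 0.0102] zmax 0.032
scene cup 376 [ 0.543  -0.0011] zmax 0.26
scene plinth 66 [0.5458 0.0095] zmax 0.032
```

View pics/side_b2.png

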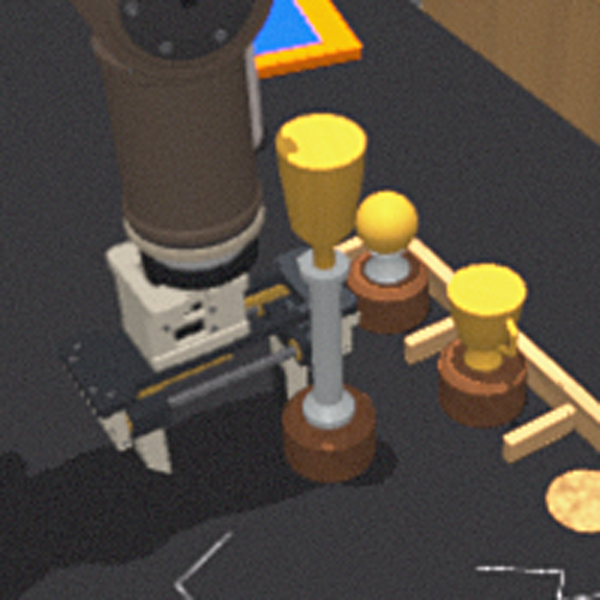

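The crop shows the trophy still standing at (330, 430), against the right finger. It leans slightly forward, by about 0.045 rad: cup at y = 0.000, plinth at y = 0.010. That's the finger and carrier contact I predicted, which stops it leaning further. I'll keep pushing slowly.

apply_moves:
  commands:
    - [100,0,-0.05,0,0]
    - [100,0,-0.1,0,0]
    - [100,0,-0.1,0,0]
    - [100,0,-0.1,0,0]
    - [100,0,-0.1,0,0]
    - [100,0,-0.1,0,0]
    - [100,0,-0.1,0,0]
    - [100,0,-0.1,0,0]
    - [100,0,-0.1,0,0]
    - [100,0,-0.1,0,0]
    - [100,0,-0.1,0,0]
    - [100,0,-0.05,0,0]

```text
clock: 5.65
position: [0.4805, -0.0131, 0.012]
ee_rot: [-2.218, -2.224, -0.001]
force: [0.2, 5.7, 3.1]
width: 1.001
gripper_force: 3.1
```

```bash
python3 look.py .542 -.055 c
```

```text
tcp [ 0.4805 -0.0131  0.012 ] F [0.2 5.7 3.1]
side cup 523 [ 0.5424 -0.0656] zmax 0.26
side plinth 250 [ 0.5414 -0.0561] zmax 0.032
scene cup 386 [ 0.5428 -0.0667] zmax 0.26
scene plinth 210 [ 0.5444 -0.0574] zmax 0.032
```

Stable, and tracking straight. Finishing leg 1, then backing off.

apply_moves:
  commands:
    - [100,0,-0.06,0,0]
    - [100,0,-0.12,0,0]
    - [100,0,-0.12,0,0]
    - [100,0,-0.12,0,0]
    - [100,0,-0.12,0,0]
    - [100,0,-0.12,0,0]
    - [100,0,-0.12,0,0]
    - [100,0,-0.12,0,0]
    - [100,0,-0.12,0,0]
    - [100,0,-0.12,0,0]
    - [100,0,-0.08,0,0]
    - [100,0,-0.06,0,0]

```text
clock: 7.25
position: [0.4804, -0.0895, 0.012]
ee_rot: [-2.217, -2.225, -0.001]
force: [1.0, 7.3, 4.7]
width: 0.998
gripper_force: 3.7
```

apply_moves:
  commands:
    - [100,0,0,0,0]
    - [100,0,0.02,0,0]
    - [100,0,0.04,0,0]
    - [100,0,0.06,0,0]
    - [100,0,0.1,0,0]
    - [100,0,0.2,0,0]
    - [100,0,0.4,0,0]
    - [100,0,0.4,0,0]
    - [100,-0.3,0.3,0.3,0]
    - [100,-0.5,0,0.6,0]
    - [100,-0.5,0,0.6,0]
    - [100,0,0,0,0]

```text
clock: 8.75
position: [0.4014, 0.0018, 0.1036]
ee_rot: [2.218, 2.225, 0.005]
force: [0.9, 1.4, -0.8]
width: 0.997
gripper_force: 0.0
```

```bash
python3 look.py .542 -.133 d; python3 - <<'E'
from h import *; from m import cork
im,d,c=grab('side'); np.savez('side2.npz',im=im,d=d,**c); print(cork(im,c,(368,402,274,300)))
E
```

```text
tcp [0.4014 0.0018 0.1036] F [ 0.9  1.4 -0.8]
side cup 576 [ 0.5426 -0.1319] zmax 0.26
side plinth 268 [ 0.5415 -0.1324] zmax 0.032
scene cup 384 [ 0.5435 -0.1323] zmax 0.26
scene plinth 225 [ 0.5441 -0.1328] zmax 0.032
(0.6651509399414063, -0.13026679992675783, 0.029621469497680665)
```

Leg 1 is done: the trophy stands upright at (0.542, −0.132). Before leg 2 I'll check the bay centre against its two fences and the rail face.

```bash
python3 - <<'E'
from h import *
c=dict(np.load('side2.npz')); th=.0293; X=np.array([np.cos(th),np.sin(th)]);Y=np.array([-np.sin(th),np.cos(th)])
for n in ('side2','scene1'):
    c=dict(np.load(n+'.npz')); P,uv=pts(c,c['d']); w=cv2.cvtColor(c['im'],cv2.COLOR_RGB2HSV)[uv[:,1],uv[:,0],2]>120
    o=np.array([.665,-.13]); q=(P[:,:2]-o)@np.c_[X,Y]
    for nm,g in (('fL',(abs(q[:,1]-.0625)<.02)),('fR',abs(q[:,1]+.0625)<.02)):
        k=w&g&(q[:,0]>-.04)&(q[:,0]<.02)&(P[:,2]>.018)&(P[:,2]<.026)
        print(n,nm,k.sum(),'y 10/50/90',np.percentile(q[k,1],[10,50,90]).round(4),'x min',np.percentile(q[k,0],[2,10]).round(4))
    k=w&(abs(q[:,1])<.05)&(q[:,0]>.025)&(q[:,0]<.07)&(P[:,2]>.006)
    for z0,z1 in ((.006,.014),(.014,.022),(.027,.034)):
        kk=k&(P[:,2]>z0)&(P[:,2]<z1); print(' rail',z0,kk.sum(),np.percentile(q[kk,0],[5,50,95]).round(4) if kk.sum() else '')
E
```

```text
side2 fL 80 y 10/50/90 [0.0579 0.061  0.0662] x min [-0.0228 -0.0195]
side2 fR 89 y 10/50/90 [-0.0675 -0.0638 -0.0599] x min [-0.0223 -0.0195]
 rail 0.006 87 [0.0359 0.0375 0.0386]
 rail 0.014 92 [0.0359 0.0372 0.0384]
 rail 0.027 197 [0.0368 0.0421 0.048 ]
scene1 fL 43 y 10/50/90 [0.0582 0.0617 0.0658] x min [-0.0165 -0.0119]
scene1 fR 38 y 10/50/90 [-0.0659 -0.0627 -0.0583] x min [-0.0162 -0.0121]
 rail 0.006 0 
 rail 0.014 0 
 rail 0.027 124 [0.0426 0.048  0.0529]
```

The bay centre checks out at about (0.667, −0.131), the mid-fence agrees within 1–2 mm, and the rail face is about 37 mm ahead of the cork fit. So the trophy's final axis should be near (0.669, −0.131). Now I'll move the hand around behind for leg 2.

apply_moves:
  commands:
    - [100,-0.2,-0.3,0,0.35]
    - [100,-0.1,-0.36,0,0.35]
    - [100,0,-0.36,0,0.35]
    - [100,0,-0.36,0,0.35]
    - [100,0,-0.36,0,0.35]
    - [100,0,-0.36,0,0.35]
    - [100,0,-0.36,0,0.35]
    - [100,0,-0.36,0,0.35]
    - [100,0,-0.4,0,0.35]
    - [100,0,0,0,0]

```text
clock: 10.15
position: [0.3844, -0.1942, 0.1009]
ee_rot: [0.006, -3.14, -0.0]
force: [-0.0, 0.4, -0.8]
width: 1.003
gripper_force: 0.0
```

apply_moves:
  commands:
    - [100,0.3,0,-0.4,0]
    - [100,0.4,0.03,-0.4,0]
    - [100,0.3,0,-0.4,0]
    - [100,0.2,0,-0.18,0]
    - [100,0.14,0,0,0]
    - [100,0.15,0,0,0]
    - [100,0.1,0,0,0]
    - [100,0.1,0,0,0]
    - [100,0.1,0,0,0]
    - [100,0.1,0,0,0]
    - [100,0.1,0,0,0]
    - [100,0.1,0,0,0]

```text
clock: 11.65
position: [0.5077, -0.1904, 0.0189]
ee_rot: [0.01, -3.137, -0.001]
force: [-10.4, -0.2, 9.0]
width: 1.003
gripper_force: 5.2
```

```bash
python3 look.py .548 -.132 e
```

```text
tcp [ 0.5077 -0.1904  0.0189] F [-10.4  -0.2   9. ]
side plinth 26 [ 0.5502 -0.1346] zmax 0.026
scene cup 376 [ 0.5612 -0.132 ] zmax 0.26
scene plinth 223 [ 0.5531 -0.1328] zmax 0.032
```

apply_moves:
  commands:
    - [100,0.05,0,0,0]
    - [100,0.1,0,0,0]
    - [100,0.1,0,0,0]
    - [100,0.1,0,0,0]
    - [100,0.1,0,0,0]
    - [100,0.1,0,0,0]
    - [100,0.1,0,0,0]
    - [100,0.1,0,0,0]
    - [100,0.1,0,0,0]
    - [100,0.05,0,0,0]
    - [100,0,0,0,0]

```text
clock: 13.12
position: [0.5627, -0.1905, 0.0188]
ee_rot: [0.01, -3.139, -0.001]
force: [-3.5, -1.3, 1.9]
width: 1.001
gripper_force: 2.2
```

```bash
python3 look.py .60 -.132 f
```

```text
tcp [ 0.5627 -0.1905  0.0188] F [-3.5 -1.3  1.9]
side plinth 48 [ 0.6056 -0.1334] zmax 0.032
scene cup 399 [ 0.6151 -0.1322] zmax 0.26
scene plinth 222 [ 0.6073 -0.1328] zmax 0.032
```

apply_moves:
  commands:
    - [100,0.05,0,0,0]
    - [100,0.1,0,0,0]
    - [100,0.1,0,0,0]
    - [100,0.1,0,0,0]
    - [100,0.1,0,0,0]
    - [100,0.1,0,0,0]
    - [100,0.1,0,0,0]
    - [100,0.1,0,0,0]
    - [100,0.08,0,0,0]
    - [100,0.05,0,0,0]
    - [100,0,0,0,0]

```text
clock: 14.6
position: [0.6171, -0.1906, 0.0192]
ee_rot: [-0.01, 3.141, -0.0]
force: [-1.8, 0.6, -0.8]
width: 0.997
gripper_force: 0.8
```

```bash
python3 look.py .66 -.132 g
```

```text
tcp [ 0.6171 -0.1906  0.0192] F [-1.8  0.6 -0.8]
side plinth 66 [ 0.6584 -0.1333] zmax 0.032
scene cup 417 [ 0.6687 -0.1338] zmax 0.26
scene plinth 284 [ 0.6662 -0.1328] zmax 0.032
```

apply_moves:
  commands:
    - [100,0.05,0,0,0]
    - [100,0.04,0,0,0]
    - [100,0,0,0,0]

```text
clock: 15.08
position: [0.6216, -0.1906, 0.0192]
ee_rot: [0.01, -3.141, -0.0]
force: [-4.6, -0.3, 1.9]
width: 0.997
gripper_force: 2.3
```

```bash
python3 look.py .665 -.132 h; python3 -c "
import cv2;a=cv2.imread('pics/side_h.png')[130:330,270:470];b=cv2.imread('pics/scene_h.png')[170:300,225:355]
import numpy as np;cv2.imwrite('pics/h2.png',np.hstack([cv2.resize(a,(400,400),interpolation=2),cv2.resize(b,(400,400),interpolation=2)]))"
```

```text
tcp [ 0.6216 -0.1906  0.0192] F [-4.6 -0.3  1.9]
side plinth 71 [ 0.6631 -0.1334] zmax 0.031
scene cup 425 [ 0.7157 -0.1402] zmax 0.26
scene plinth 353 [ 0.6851 -0.1318] zmax 0.032
```

View pics/h2.png

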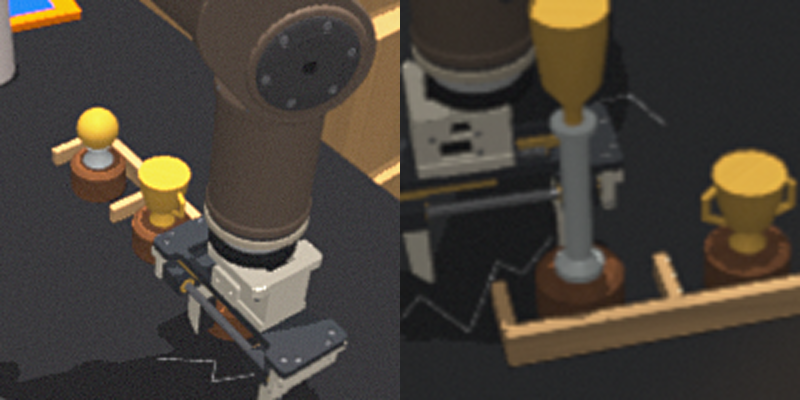

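The side half shows the hand at the bay, with the cup and ball trophy untouched. The scene half shows the trophy upright in the bay at about (575, 280), with a small gap to the rail. The scene circle fit had flipped to a false minimum because of its start guess. I'll push the last few millimetres in small steps and watch the force.

apply_moves:
  commands:
    - [100,0.04,0,0,0]
    - [100,0,0,0,0]

```text
clock: 15.42
position: [0.6241, -0.1906, 0.0192]
ee_rot: [0.01, -3.141, -0.0]
force: [-3.3, -0.4, 2.4]
width: 1.002
gripper_force: 2.5
```

apply_moves:
  commands:
    - [100,0.03,0,0,0]
    - [100,0,0,0,0]

```text
clock: 15.68
position: [0.6259, -0.1906, 0.0193]
ee_rot: [0.01, -3.141, -0.0]
force: [-5.5, 0.2, 3.5]
width: 1.001
gripper_force: 2.7
```

```bash
python3 look.py .65 -.132 i
```

```text
tcp [ 0.6259 -0.1906  0.0193] F [-5.5  0.2  3.5]
side plinth 70 [ 0.6676 -0.1333] zmax 0.031
scene cup 419 [ 0.6778 -0.1337] zmax 0.26
scene plinth 144 [ 0.6703 -0.1341] zmax 0.032
```

apply_moves:
  commands:
    - [100,0.025,0,0,0]
    - [100,0,0,0,0]

```text
clock: 16.02
position: [0.6273, -0.1907, 0.0192]
ee_rot: [0.009, -3.141, -0.0]
force: [-4.9, 0.5, 3.3]
width: 1.002
gripper_force: 2.7
```

No rail load yet, and the estimate is on target. I'll back off gently and measure it free-standing.

apply_moves:
  commands:
    - [100,-0.03,0,0,0]
    - [100,-0.04,0,0,0]
    - [100,-0.06,0,0,0]
    - [100,-0.1,0,0,0]
    - [100,-0.3,0,0,0]
    - [100,-0.5,0,0,0]
    - [100,-0.7,0,0.2,0]
    - [100,-0.8,0,0.3,0]
    - [100,-0.8,0,0.4,0]
    - [100,0,0,0,0]

```text
clock: 17.27
position: [0.4248, -0.1911, 0.0745]
ee_rot: [-0.005, 3.141, 0.0]
force: [0.4, 0.4, 0.1]
width: 0.998
gripper_force: 0.0
```

```bash
python3 look.py .65 -.132 j; python3 - <<'E'
from h import *
th=.0293; X=np.array([np.cos(th),np.sin(th)]);Y=np.array([-np.sin(th),np.cos(th)])
im,d,c=grab('side'); P,uv=pts(c,d); q=(P[:,:2]-[.6673,-.131])@np.c_[X,Y]
h=cv2.cvtColor(im,cv2.COLOR_RGB2HSV)[uv[:,1],uv[:,0]].astype(int)
k=(abs(q[:,0])<.05)&(abs(q[:,1])<.045)&(P[:,2]>.008)&(P[:,2]<.031)&(h[:,2]<130)&(h[:,1]>100)
from m import fit
print('in place frame',fit(q[k],.033,[-.01,0]).round(4),k.sum())
a=im[150:330,280:460,::-1];b=cv2.imread('pics/scene_j.png')[170:300,225:355]
cv2.imwrite('pics/j2.png',np.hstack([cv2.resize(a,(400,400),interpolation=2),cv2.resize(b,(400,400),interpolation=2)]))
E
```

```text
tcp [ 0.4248 -0.1911  0.0745] F [0.4 0.4 0.1]
side cup 558 [ 0.6694 -0.1331] zmax 0.26
side plinth 283 [ 0.6686 -0.1338] zmax 0.032
scene cup 429 [ 0.6699 -0.1338] zmax 0.26
scene plinth 118 [ 0.6707 -0.1338] zmax 0.032
in place frame [ 0.0013 -0.0029] 249
```

View pics/j2.png

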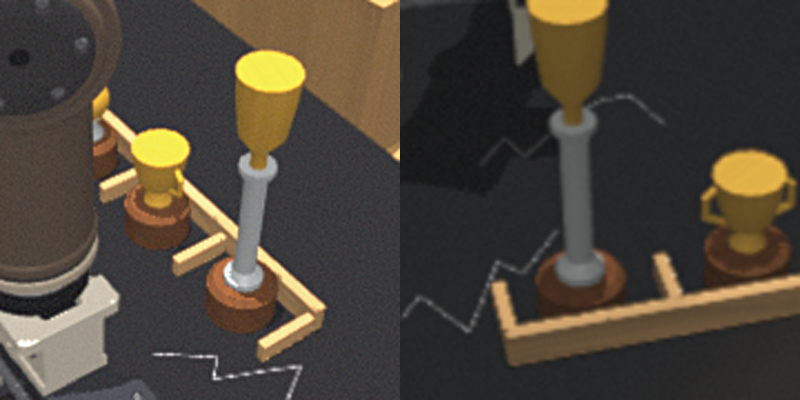

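The trophy stands upright in the bay at about (+1, −3) mm in the place frame, within a millimetre or so of the rail. Column and cup fits agree, so there's no lean. The cup and ball trophy were not touched, and the hand is well clear.

```bash
python3 -c "
from cell import arm; print(arm.sign_off())"
```

```text
the job is handed in; nothing more can be done
None
```

The trophy stands upright in the middle of the empty bay, measured about 1 mm from the back rail and 3 mm off centre; the job is handed in, with no verdict returned. The hand's body also touched the column above the plinth, so the trophy leaned about 0.045 rad during the pushes, within the limit. The hand stayed clear of the other objects, but I did not re-measure them.

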